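# Tip the onion crate over the stop into the wash tub

### The arm

A 6-joint arm with a two-finger parallel gripper is mounted at the origin on the work surface. World frame = base frame: x ahead of the robot, y to its left, z up, the work surface at z = 0. Lengths are in mm, angles in rad, forces in N, time in s.
With the tool pointing down it reaches from about 350 to 775 mm from the base axis. Payload 7.3 kg.
Tool frame: the origin (TCP) lies at the very end of the fingers, on their centre line; the grasp point (between the pads) lies 19 mm behind it; z points along the fingers, y is the line along which they close (so a half turn about z gives the same grasp; the last joint's range is limited). The gripper opens to 92 mm and grips with 3 to 60 N. Pads are 19 mm wide; open, the fingers measure 130 mm over their backs; the gripper's body (75 mm by 190 mm) begins 47 mm behind the grasp point.
Start: joints at [1.185, 0.342, 1.524, -0, 1.275, -0.146], TCP at [124.676, 510.001, 226.741] pointing down, gripper open.
Joint ranges: [-2.53, 2.53], [-0.77, 2.02], [0.04, 2.7], [-1, 4.14], [0.28, 2.66], [-3.11, 3.11]. Speed limits (rad/s): [2.57, 2.57, 3.14, 3.14, 3.14, 3.14].

### API

Orientations are given as [roll, pitch, yaw] about the fixed x, y, z axes, in that order (R = Rz(yaw) Ry(pitch) Rx(roll)).
In Python, from plant import get_obs, capture, close_job gives the robot as it stands. The module is installed in compiled form; this text tells all that it offers.
- The arm moves only by the shell command python3 -m handwheel 'ROWS'. ROWS is JSON, a list of rows, each a list of 3 entries, a list of its own where there are three numbers: the turn, a rotation vector about the tool's x, y, z in degrees, then the shift along the tool's x, y, z in m, then the opening, from 0 (shut) to 1 (fully open). A call has 1 to 12 rows; each row is the pose to reach, as a shift and turn from the pose commanded when the call began, along the tool's axes at that moment; what a row does not reach only later rows make up. A row lasts 1/10 s, in which the tool goes at most 50 mm and 8.59 degrees, less where a joint would pass 70% of its speed; a pose out of reach is approached as far as the arm can. A call with a gripper value outside its range is refused whole. The fingers move at their own pace and stop on an object; the grip force is fixed at half the most. Time passes only in rows, so rows that repeat a pose let the fingers close. It gives the time, the measured TCP pose, the force, the opening and the grip force at its end, in the units of the state.
- get_obs(): the state, without advancing time (a new reading comes with each control period).
- capture(name): name is "scene" or "top" or "wrist"; returns a dict with "image" (400x640x3 uint8, red, green, blue), "depth" (400x640 float32, mm along the optical axis (not along the pixel's ray), 0 where there is no reading), "fx", "fy", "cx", "cy" (pixels), "k1" (the pictures are not rectified: a ray, as slopes to the right and down, at radius r is drawn at 1 + k1 r^2 times it, then the intrinsics apply), "camera_from_world" (4x4, takes a point from world to camera coordinates). Camera axes: x right, y down, z forward; pixel columns grow to the right and rows downward; lengths in mm; the calibration is good to about 2 mm. A picture is of the moment at which its call begins.
- close_job(): hands the job in; it is judged then, once.
The state is a dict: "time": time; "joint_positions": joint angles; "dq": joint speeds; "tau": joint torques, N m; "tool_pos": TCP position; "tcp_rot": TCP orientation; "contact_force": force on the tool from outside, world axes, zero at the start; "moment": the same for the moment, N m; "grip_width": finger opening in mm; "finger_force": force on a finger pad.
Only numpy, scipy, OpenCV 4.12 (cv2) and the standard library are available. Lean on these libraries where they do the work, as an engineer would, in place of code of your own. Each camera call takes 0.05 s, during which the arm holds its last target. There are 200 camera calls.

### The job

Carry the crate of onions level to the butcher's block, stand it there square against the stop with all the onions still in it, and let go of it. Then take hold of it again and tip it forward over the stop onto its side and a little beyond, so that all three onions roll out into the steel tub. Lower it back, without letting it bang down, to stand upright and empty on the block near the stop, and leave everything else on the counter as it is.

Things in the scene. Friction and masses are not known exactly. Their poses are not given: they have to be found in the camera images.
- crate: Open wooden vegetable crate, loose, 150 (x) by 140 (y) by 95 mm high, walls and floor 8 mm thick, about 0.5 kg empty. Origin: centre of its underside; z up; -y side is the front (it tips that way), +y the back. Two handles: a flat grip board above the mouth and a round bar behind the back wall. Starts on the counter left (+y) of the block, front roughly towards it.
- toe (a point): Middle of the crate's front bottom edge: 70 mm from the crate's origin along -y, at the underside.
- grip_board (a point): Centre of the crate's flat wooden grip board: 12 mm thick (along crate y), 26 mm high, running along crate x, 134 mm clear between its uprights, right above the crate's origin, 150 mm above the underside (lower edge 42 mm above the rim). The crate hangs level from it.
- back_bar (a point): Centre of the round steel bar on the crate's back: a 14 mm tube along crate x that turns freely in its brackets, 104 mm clear between them, 45 mm behind the back wall's outer face (115 mm along +y from the crate's origin), 88 mm above the underside. So a crate held by it swings freely: lifted by it alone it hangs tilted and spills.
- station: Fixed block and tub, end to end. Origin: at counter height under the middle of the stop's block-side face. y = 0 to 175 mm: wooden block, 60 mm high, 220 mm wide (x). y = -12 to 0: the stop, a batten along x, top 70 mm above the counter (10 above the block). y = -12 to -257 mm: inside of the open steel tub, 230 mm wide, floor 6 mm, rim 83 mm above the counter.
- stop (a point): Middle of the stop's upper edge on the block side, 70 mm above the counter. The crate's front wall bears on this edge as it tips.
- tub (a point): Centre of the tub's inner floor, 6 mm above the counter.
- onion0_mid (a point): Middle of an onion: squat round, 60 mm diameter, 52 mm high, 0.12 kg, loose in the crate; rolls on a slope of more than about 15 degrees.
- onion1_mid (a point): Middle of an onion: squat round, 60 mm diameter, 52 mm high, 0.12 kg, loose in the crate; rolls on a slope of more than about 15 degrees.
- onion2_mid (a point): Middle of an onion: squat round, 60 mm diameter, 52 mm high, 0.12 kg, loose in the crate; rolls on a slope of more than about 15 degrees.
- mug: White mug, 80 mm diameter, 95 mm high, loose bystander, to be left alone; origin at the centre of its underside.
- oil: Green glass oil bottle, 64 mm diameter, 210 mm high, loose bystander, to be left alone; origin at the centre of its underside.
- jar: Glass jar, 72 mm diameter, 110 mm high, loose bystander, to be left alone; origin at the centre of its underside.
- mill: Dark wooden pepper mill, 54 mm diameter, 172 mm high, loose bystander, to be left alone; origin at the centre of its underside.
- bowl: White bowl, 130 mm diameter, 55 mm high, loose bystander, to be left alone; origin at the centre of its underside.
- soap: White soap bottle, 60 mm diameter, 180 mm high, loose bystander, to be left alone; origin at the centre of its underside.
- spoon: Wooden spoon 240 mm long, lying on the counter, loose bystander, to be left alone.
Things that resemble listed ones, but are neither listed nor needed, are in the scene too. What is shaped like the part that bears onion1_mid but white or yellow is not meant.

How it is judged:
By the outcome, as a careful person would: the job done as asked, in the order asked, and still so for the second after the job is handed in, with the robot touching nothing.
It also fails if it takes over 72 s, if anything falls off the work surface, if the arm or the gripper's body presses on something with over 40 N, if the wrist force passes 120 N, or if a joint passes its speed limit or range.

## Working session

There is one attempt and no reset: what is moved stays moved. The work goes in short steps, Python scripts to look and compute and a shell command to move; the robot and the scene stay as the last step left them, time stands still between calls to the robot, and variables do not carry over. Pictures are saved under pics/ and viewed, at most 12 in all, crops included, and the job is handed in when it is done.

```bash
mkdir -p pics; cat > h.py <<'E'
import numpy as np, cv2
from plant import get_obs, capture
from scipy.spatial.transform import Rotation as R
def world(c, uv=None):
    # world points from depth, whole image
    h,w=c['depth'].shape; vv,uu=np.mgrid[0:h,0:w].astype(float)
    K=np.array([[c['fx'],0,c['cx']],[0,c['fy'],c['cy']],[0,0,1]])
    p=cv2.undistortPoints(np.stack([uu.ravel(),vv.ravel()],1)[:,None],K,np.array([c['k1'],0,0,0,0]))[:,0]
    z=c['depth'].ravel().astype(float); P=np.c_[p*z[:,None],z,np.ones(z.size)]
    W=(np.linalg.inv(c['camera_from_world'])@P.T).T[:,:3]
    W[z==0]=np.nan
    return W.reshape(h,w,3)
def save(c,name,box=None,s=1.25):
    im=c['image'][...,::-1]
    if box: im=im[box[1]:box[3],box[0]:box[2]]
    cv2.imwrite('pics/'+name,cv2.resize(im,None,fx=s,fy=s))
E
python3 - <<'E'
from h import *
a=capture('scene');b=capture('top')
im=np.vstack([a['image'],b['image']])[...,::-1]
cv2.imwrite('pics/a.png',a['image'][...,::-1]);cv2.imwrite('pics/b.png',b['image'][...,::-1])
for n,c in(('s',a),('t',b)):
    np.savez(f'{n}.npz',**c); print(n,c['fx'],c['k1'],np.linalg.inv(c['camera_from_world']).round(2).tolist())
o=get_obs();print(o)
E
```

```text
s 364.71493447519214 -0.08648527472364202 [[-0.82, 0.42, -0.39, 930.87], [0.58, 0.58, -0.58, 693.59], [-0.02, -0.7, -0.72, 811.42], [0.0, 0.0, 0.0, 1.0]]
t 501.3067334990409 -0.08383734793701685 [[-0.01, -0.98, 0.19, 251.34], [-1.0, 0.01, 0.0, 99.22], [-0.0, -0.19, -0.98, 1623.55], [0.0, 0.0, 0.0, 1.0]]
{'time': 0.1, 'joint_positions': array([ 1.18500252e+00,  3.42652361e-01,  1.52494510e+00,  1.11225183e-05,
        1.27539558e+00, -1.46048518e-01]), 'dq': array([ 4.06460591e-04, -3.65990593e-05, -1.84161542e-03, -1.17523333e-04,
       -2.85112320e-03, -5.92311764e-04]), 'tau': array([ 5.37256146e-04, -4.31998980e+01, -2.44699323e+01,  7.17605744e-02,
        5.25038852e-02, -8.11813857e-05]), 'tool_pos': array([124.52205587, 509.63530092, 226.10657801]), 'tcp_rot': array([-3.14020872e+00, -2.14320984e-04,  2.90184397e+00]), 'contact_force': array([ 0.52003766,  0.09187576, -0.45032474]), 'moment': array([-0.00246004,  0.01199943, -0.04239038]), 'finger_force': 0.0, 'grip_width': 91.86148464293113}
```

View pics/a.png

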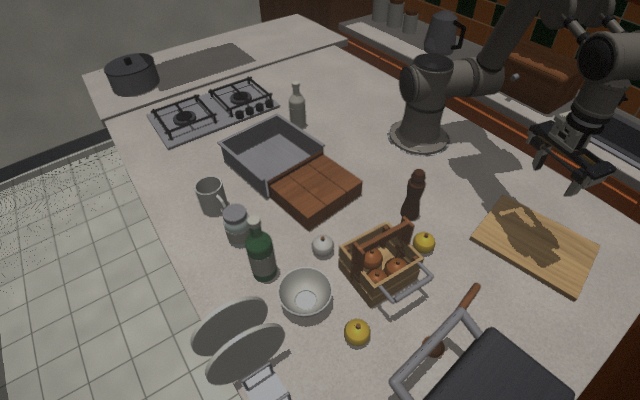

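View pics/b.png

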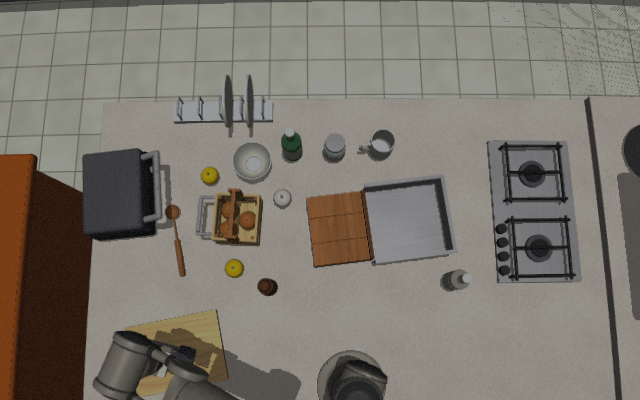

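The scene shows the crate with three brown onions at top-view (238,217), the wooden block at (338,230), and the tub at (408,220). The white (282,198) and yellow onions (210,175), (233,268) are decoys. The mill stands at (267,286), and the bowl and oil bottle are beyond the crate.

```bash
cat > m.py <<'E'
from h import *
def rect(P): 
    r=cv2.minAreaRect(P.astype(np.float32)); return np.round(r[0],1),np.round(r[1],1),round(r[2],2)
def sel(W,x,y,z): return (W[...,0]>x[0])&(W[...,0]<x[1])&(W[...,1]>y[0])&(W[...,1]<y[1])&(W[...,2]>z[0])&(W[...,2]<z[1])
E
python3 - <<'E'
from m import *
for n in 'ts':
    c=dict(np.load(n+'.npz')); W=world(c)
    f=lambda u,v:W[v,u].round(0)
    if n=='t':
        print('crate',f(238,217),'block',f(338,230),'tub',f(408,220),'counter',f(300,300),'yel',f(233,268),'mill',f(267,286),'oil',f(291,140),'bowl',f(253,162))
    for nm,(x,y,z) in dict(block=((350,700),(-60,190),(52,66)),tubrim=((350,720),(-300,20),(77,90)),board=((400,660),(200,480),(145,170)),rim=((400,640),(230,480),(88,100)),bar=((400,640),(380,540),(70,98))).items():
        m=sel(W,x,y,z).astype(np.uint8)
        k,l,s,_=cv2.connectedComponentsWithStats(m)
        for i in range(1,k):
            if s[i,4]>60: P=W[l==i]; print(n,nm,s[i,4],rect(P[:,:2]),'z',np.median(P[:,2]).round(1), s[i,:4])
E
```

```text
crate [532. 360.   8.] block [479.  35.  62.] tub [ 519. -198.    4.] counter [263. 157.  -1.] yel [362. 363.  63.] mill [302. 247. 163.] oil [743. 178. 163.] bowl [718. 314.  11.]
t block 3620 (array([488.5,  33.8]), array([220.9, 180.6]), 6.71) z 60.0 [306 191  63  75]
t tubrim 349 (array([ 631.7, -176.2]), array([252.6,  62.7]), 83.99) z 82.9 [364 175  80  20]
t tubrim 268 (array([ 392., -188.]), array([ 12.4, 225.7]), 6.69) z 83.7 [375 250  73  13]
t board 312 (array([519.8, 355.3]), array([ 37.3, 150.6]), 86.34) z 162.5 [223 188  18  51]
t rim 426 (array([523.9, 426. ]), array([ 97.2, 151.5]), 86.27) z 93.2 [196 192  35  49]
t rim 224 (array([516.7, 311.4]), array([ 53.4, 150.8]), 86.44) z 93.7 [239 193  21  49]
t bar 520 (array([522.8, 428.9]), array([ 95.3, 153.5]), 89.14) z 91.6 [196 192  33  49]
s block 3167 (array([491.5,  31.8]), array([222.6, 187.7]), 5.81) z 58.4 [267 155  95  65]
s tubrim 188 (array([ 394.9, -187.8]), array([ 16.1, 224.9]), 7.04) z 81.3 [280 117  45  30]
s tubrim 256 (array([ 635.6, -174.6]), array([252.8,  49.6]), 87.52) z 81.5 [218 138  47  44]
s board 632 (array([520.2, 353.3]), array([ 38.5, 152.6]), 86.33) z 161.8 [352 216  63  43]
s rim 1198 (array([521.9, 377.3]), array([194.5, 153. ]), 86.64) z 92.8 [339 221  95  82]
s bar 1048 (array([523. , 428.7]), array([ 96.7, 154.2]), 89.97) z 91.5 [363 245  71  59]
```

```bash
cat >> m.py <<'E'
def step(pos,rot,o=None):
    o=o or get_obs(); A=R.from_euler('xyz',o['tcp_rot'])
    B=rot if isinstance(rot,R) else R.from_euler('xyz',rot)
    t=(A.inv()*B).as_rotvec(degrees=True); s=A.inv().apply(np.array(pos)-o['tool_pos'])/1000
    print('turn',t.round(2),'shift',s.round(4)); return t,s
E
python3 - <<'E'
from m import *
from math import *
for n in 'ts':
    c=dict(np.load(n+'.npz')); W=world(c)
    a=radians(6.7); S=np.array([498.7,-53.1])
    for nm,(x,y,z) in dict(block=((350,700),(-60,190),(54,64)),stop=((350,640),(-100,0),(67,76)),tub=((350,720),(-350,0),(77,90)),tubfl=((400,640),(-350,0),(0,12))).items():
        P=W[sel(W,x,y,z)]; d=P[:,:2]-S
        X=d@[cos(a),sin(a)]; Y=d@[-sin(a),cos(a)]
        print(n,nm,len(P),'X',np.percentile(X,[0.5,2,98,99.5]).round(1),'Y',np.percentile(Y,[0.5,2,98,99.5]).round(1),'z',np.median(P[:,2]).round(1))
    # edges: yaw via block pixels by colour, ray onto z=60
    hsv=cv2.cvtColor(c['image'],cv2.COLOR_RGB2HSV); print(hsv[230,338] if n=='t' else hsv[185,315])
step([520,353.5,226],[pi,0,pi-radians(3.6)])
W=world(dict(np.load('t.npz')));print('soap',W[281,459],'white',W[198,282],'jar',W[146,335])
E
```

```text
t block 3151 X [-109.3 -106.2  105.7  109. ] Y [  2.8   5.5 173.9 176.6] z 59.7
t stop 253 X [-108.9 -105.3  115.1  116.3] Y [-55.7 -34.9  50.8  54.1] z 70.3
t tub 925 X [-127.6 -127.   126.4  127.6] Y [-266.  -264.8  -13.5   -6.9] z 83.1
t tubfl 4508 X [-109.3 -105.1  114.5  133.9] Y [-301.3 -290.5  -19.2   12.4] z 6.0
[ 13 156 113]
s block 3108 X [-106.5 -102.3  109.9  112.1] Y [ -0.8   1.  175.2 176.6] z 58.4
s stop 183 X [-115.  -114.3  110.4  121.3] Y [-28.3 -22.8   2.6   3.8] z 68.6
s tub 660 X [-127.3 -125.8  127.7  128.7] Y [-270.  -267.9  -15.1  -11.1] z 81.4
s tubfl 2023 X [-114.2 -112.4  121.6  131.9] Y [-257.5 -255.7  -10.3   28.7] z 4.5
[ 13 134 103]
turn [ -0.08  -0.02 -10.14] shift [-4.212e-01 -5.780e-02  1.000e-04]
soap [ 312.65721562 -319.42953842  130.87725509] white [586.42422201 213.00052292  47.13128598] jar [739.51219678  42.3409665  109.72260425]
```

```bash
python3 -m handwheel '[[[0,0,-2],[-0.06,-0.008,0],1],[[0,0,-4],[-0.15,-0.02,0],1],[[0,0,-6],[-0.25,-0.034,0],1],[[0,0,-8],[-0.34,-0.047,0],1],[[0,0,-10],[-0.4,-0.055,0],1],[[0,0,-10.1],[-0.421,-0.058,0],1],[[0,0,-10.1],[-0.421,-0.058,0],1],[[0,0,-10.1],[-0.421,-0.058,0],1]]'
python3 - <<'E'
from m import *
from math import *
c=capture('wrist'); cv2.imwrite('pics/w1.png',c['image'][...,::-1])
W=world(c)
for nm,(x,y,z) in dict(board=((400,660),(200,480),(140,175)),rim=((400,640),(230,480),(85,103))).items():
    P=W[sel(W,x,y,z)]; print(nm,len(P),rect(P[:,:2]),np.median(P,0).round(1))
step([520,353.5,132],[pi,0,pi-radians(3.6)])
E
```

```text
time: 0.9
tool_pos: [498.3, 361.7, 226.3]
tcp_rot: [-3.141, -0.001, 3.078]
contact_force: [0.6, 0.6, 0.6]
grip_width: 91.9
finger_force: 0.0
board 2990 (array([518.1, 353.8]), array([ 36. , 146.6]), 86.49) [496.6 354.7 162.3]
rim 4784 (array([509.5, 379.9]), array([192.5, 126.5]), 86.55) [482.2 417.1  93.1]
turn [-0.11  0.21 -0.32] shift [-0.0148 -0.0031  0.0936]
```

View pics/w1.png

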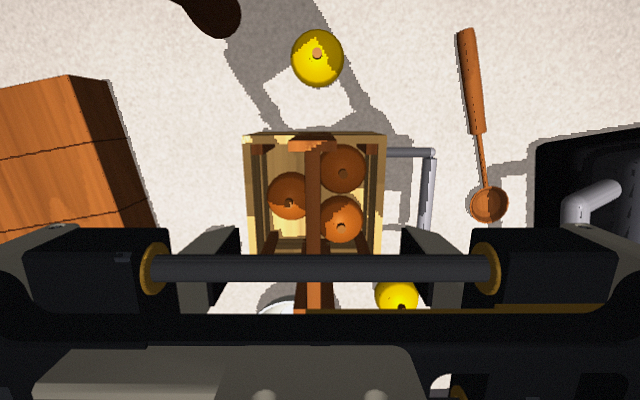

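The wrist view shows the board centred between the open fingers at about (313,220), with three brown onions in the crate.

```bash
python3 -m handwheel '[[[0,0,-0.3],[-0.012,-0.001,0],1],[[0,0,-0.3],[-0.012,-0.001,0.03],1],[[0,0,-0.3],[-0.012,-0.001,0.06],1],[[0,0,-0.3],[-0.012,-0.001,0.08],1],[[0,0,-0.3],[-0.012,-0.001,0.093],1],[[0,0,-0.3],[-0.012,-0.001,0.093],1],[[0,0,-0.3],[-0.012,-0.001,0.093],1]]'
python3 - <<'E'
from m import *
from math import *
step([520,353.5,132],[pi,0,pi-radians(3.6)])
E
```

```text
time: 1.65
tool_pos: [508.5, 361.8, 134.5]
tcp_rot: [3.141, 0.001, 3.084]
contact_force: [0.1, 0.4, 0.4]
grip_width: 92.1
finger_force: 0.0
turn [0.04 0.04 0.31] shift [-0.0119 -0.0076  0.0025]
```

```bash
python3 -m handwheel '[[[0,0,0],[-0.012,-0.0076,0.0025],1],[[0,0,0],[-0.012,-0.0076,0.0025],1],[[0,0,0],[-0.012,-0.0076,0.0025],1]]'
python3 - <<'E'
from m import *
from math import *
step([520,353.5,132],[pi,0,pi-radians(3.6)])
E
```

```text
time: 1.95
tool_pos: [520.9, 352.5, 131.8]
tcp_rot: [3.141, 0.001, 3.082]
contact_force: [0.1, 0.3, 0.3]
grip_width: 91.8
finger_force: 0.0
turn [0.04 0.05 0.19] shift [ 0.0009  0.001  -0.0002]
```

Close.

```bash
python3 -m handwheel '[[[0,0,0],[0,0.001,0],0],[[0,0,0],[0,0.001,0],0],[[0,0,0],[0,0.001,0],0],[[0,0,0],[0,0.001,0],0],[[0,0,0],[0,0.001,0],0],[[0,0,0],[0,0.001,0],0],[[0,0,0],[0,0.001,0],0],[[0,0,0],[0,0.001,0],0],[[0,0,0],[0,0.001,0],0],[[0,0,0],[0,0.001,0],0]]'
```

```text
time: 2.95
tool_pos: [520.2, 353.8, 131.3]
tcp_rot: [3.141, 0.0, 3.083]
contact_force: [-0.8, -0.6, -0.0]
grip_width: 16.4
finger_force: 0.0
```

```bash
python3 -m handwheel '[[[0,0,0],[0,0,0],0],[[0,0,0],[0,0,0],0],[[0,0,0],[0,0,0],0],[[0,0,0],[0,0,0],0],[[0,0,0],[0,0,-0.002],0],[[0,0,0],[0,0,-0.006],0],[[0,0,0],[0,0,-0.012],0],[[0,0,0],[0,0,-0.018],0],[[0,0,0],[0,0,-0.022],0],[[0,0,0],[0,0,-0.024],0]]'
python3 - <<'E'
from m import *
from math import *
o=get_obs();print(o['contact_force'],o['finger_force'])
S=np.array([498.5,-52.9]);a=radians(6.7)
t=S+80*np.array([-sin(a),cos(a)])
step([*t,230],[pi,0,pi+a])
E
```

```text
time: 3.95
tool_pos: [520.4, 353.9, 156.0]
tcp_rot: [3.141, 0.001, 3.083]
contact_force: [-0.7, -0.2, -8.0]
grip_width: 12.0
finger_force: 30.0
[-0.71200593 -0.17888545 -8.0157979 ] 29.99714434146881
turn [  0.03   0.05 -10.04] shift [ 0.012  -0.3286 -0.0742]
```

Crate is held (8 N load). I'll lift it further and carry it across.

```bash
python3 -m handwheel '[[[0,0,0],[0,0,-0.003],0],[[0,0,0],[0,0,-0.009],0],[[0,0,0],[0,0,-0.018],0],[[0,0,0],[0,0,-0.028],0],[[0,0,0],[0,0,-0.038],0],[[0,0,0],[0,0,-0.048],0],[[0,0,0],[0,0,-0.058],0],[[0,0,0],[0,0,-0.067],0],[[0,0,0],[0,0,-0.073],0],[[0,0,0],[0,0,-0.075],0]]'
python3 -m handwheel '[[[0,0,0],[0,-0.002,0],0],[[0,0,0],[0,-0.006,0],0],[[0,0,-0.5],[0,-0.013,0],0],[[0,0,-1],[0.001,-0.022,0],0],[[0,0,-1.5],[0.002,-0.034,0],0],[[0,0,-2],[0.002,-0.048,0],0],[[0,0,-2.5],[0.003,-0.064,0],0],[[0,0,-3],[0.003,-0.082,0],0],[[0,0,-3.5],[0.004,-0.1,0],0],[[0,0,-4],[0.005,-0.118,0],0],[[0,0,-4.5],[0.005,-0.136,0],0],[[0,0,-5],[0.006,-0.154,0],0]]'
python3 -m handwheel '[[[0,0,-0.5],[0.001,-0.018,0],0],[[0,0,-1],[0.002,-0.036,0],0],[[0,0,-1.5],[0.004,-0.054,0],0],[[0,0,-2],[0.006,-0.072,0],0],[[0,0,-2.5],[0.008,-0.089,0],0],[[0,0,-3],[0.01,-0.105,0],0],[[0,0,-3.5],[0.012,-0.119,0],0],[[0,0,-4],[0.014,-0.131,0],0],[[0,0,-4.5],[0.016,-0.14,0],0],[[0,0,-5],[0.017,-0.147,0],0],[[0,0,-5],[0.018,-0.151,0],0],[[0,0,-5],[0.018,-0.153,0],0]]'
python3 - <<'E'
from m import *
from math import *
c=capture('scene'); cv2.imwrite('pics/s2.png',c['image'][...,::-1])
S=np.array([498.5,-52.9]);a=radians(6.7)
t=S+80*np.array([-sin(a),cos(a)])
step([*t,131+63],[pi,0,pi+a])
E
```

```text
time: 4.95
tool_pos: [520.4, 354.0, 231.2]
tcp_rot: [3.141, 0.001, 3.083]
contact_force: [0.7, 0.4, -8.5]
grip_width: 12.1
finger_force: 30.0
time: 6.15
tool_pos: [505.0, 198.7, 230.5]
tcp_rot: [-3.141, 0.001, -3.112]
contact_force: [0.6, 1.0, -7.4]
grip_width: 11.7
finger_force: 30.0
time: 7.35
tool_pos: [491.5, 46.7, 230.3]
tcp_rot: [3.141, 0.0, -3.026]
contact_force: [0.1, 0.1, -7.9]
grip_width: 11.7
finger_force: 30.0
turn [-0.    0.01 -0.05] shift [ 0.0048 -0.0197  0.0363]
```

View pics/s2.png

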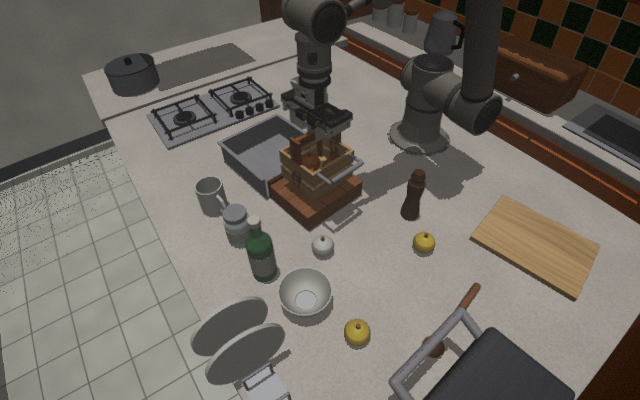

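The crate hangs level above the block at about (315,165), with nothing else moved.

```bash
python3 -m handwheel '[[[0,0,0],[0.001,-0.005,0],0],[[0,0,0],[0.003,-0.012,0],0],[[0,0,0],[0.004,-0.017,0.003],0],[[0,0,0],[0.005,-0.02,0.009],0],[[0,0,0],[0.005,-0.02,0.017],0],[[0,0,0],[0.005,-0.02,0.024],0],[[0,0,0],[0.005,-0.02,0.029],0],[[0,0,0],[0.005,-0.02,0.032],0],[[0,0,0],[0.005,-0.02,0.034],0],[[0,0,0],[0.005,-0.02,0.034],0]]'
python3 -m handwheel '[[[0,0,0],[0,-0.001,0],0],[[0,0,0],[0,-0.003,0],0],[[0,0,0],[0,-0.005,0],0],[[0,0,0],[0,-0.006,0],0],[[0,0,0],[0,-0.007,0],0],[[0,0,0],[0,-0.007,0],0]]'
python3 - <<'E'
from m import *
from math import *
S=np.array([498.5,-52.9]);a=radians(6.7)
t=S+70*np.array([-sin(a),cos(a)])
step([*t,131+60],[pi,0,pi+a])
W=world(capture('top'))
for nm,(x,y,z) in dict(rim=((390,600),(-75,200),(147,160)),board=((390,600),(-75,120),(210,230))).items():
    P=W[sel(W,x,y,z)]; print(nm,len(P),rect(P[:,:2]),np.median(P,0).round(1)); d=P[:,:2]-S
    print(np.percentile(d@[-sin(a),cos(a)],[1,99]).round(1),np.percentile(d@[cos(a),sin(a)],[1,99]).round(1))
E
```

```text
time: 8.4
tool_pos: [488.9, 26.7, 196.0]
tcp_rot: [3.141, -0.0, -3.025]
contact_force: [-0.1, 0.6, -8.0]
grip_width: 11.7
finger_force: 30.0
time: 9.0
tool_pos: [489.8, 19.4, 196.2]
tcp_rot: [3.142, 0.0, -3.026]
contact_force: [0.2, -0.2, -7.6]
grip_width: 11.6
finger_force: 30.0
turn [ 0.    0.01 -0.06] shift [-0.0002 -0.0028  0.0052]
rim 214 (array([491.5,  45.6]), array([140.4, 194.9]), 4.6) [469.1 127.7 156.6]
[  3.1 194.7] [-65.4  74. ]
board 41 (array([447.6,  14.9]), array([38.2, 12.1]), 5.85) [446.6  16.2 226.9]
[67.1 79.3] [-61.5 -23.9]
```

```bash
python3 -m handwheel '[[[0,0,0],[0,0,0.001],0],[[0,0,0],[0,0,0.003],0],[[0,0,0],[0,-0.001,0.003],0],[[0,0,0],[0,-0.002,0.003],0],[[0,0,0],[0,-0.003,0.003],0],[[0,0,0],[0,-0.004,0.003],0],[[0,0,0],[0,-0.004,0.003],0]]'
python3 - <<'E'
from plant import get_obs;o=get_obs();print(o['contact_force'],o['moment'])
E
```

```text
time: 9.75
tool_pos: [490.0, 16.9, 193.4]
tcp_rot: [3.139, 0.0, -3.026]
contact_force: [-0.9, 6.2, -4.6]
grip_width: 11.7
finger_force: 30.0
[-0.93101731  6.22079332 -4.57172963] [ 1.67268622  0.32224909 -0.0020711 ]
```

```bash
python3 -m handwheel '[[[0,0,0],[0,0.0006,0],0],[[0,0,0],[0,0.0006,0.001],0],[[0,0,0],[0,0.0006,0.002],0],[[0,0,0],[0,0.0006,0.002],0],[[0,0,0],[0,0.0006,0.002],0]]'
python3 - <<'E'
from plant import get_obs;o=get_obs();print(o['contact_force'],o['moment'])
E
```

```text
time: 10.25
tool_pos: [490.0, 17.6, 191.8]
tcp_rot: [3.139, 0.001, -3.025]
contact_force: [-2.6, 7.0, -1.8]
grip_width: 11.9
finger_force: 30.0
[-2.63186407  7.01837952 -1.78768123] [1.59114836 0.53758672 0.03163649]
```

```bash
python3 -m handwheel '[[[0,0,0],[0,0.0003,0.0005],0],[[0,0,0],[0,0.0003,0.001],0],[[0,0,0],[0,0.0003,0.0013],0],[[0,0,0],[0,0.0003,0.0013],0]]'
python3 - <<'E'
from m import *
from plant import get_obs;o=get_obs();print(o['contact_force'],o['moment'])
from math import *
S=np.array([498.5,-52.9]);a=radians(6.7)
W=world(capture('top'))
P=W[sel(W,(390,600),(-75,200),(147,160))];d=P[:,:2]-S
print(rect(P[:,:2]),np.percentile(d@[-sin(a),cos(a)],[1,99]).round(1))
c=capture('wrist'); cv2.imwrite('pics/w2.png',c['image'][...,::-1])
E
```

```text
time: 10.65
tool_pos: [490.0, 18.1, 191.6]
tcp_rot: [3.139, 0.001, -3.025]
contact_force: [-4.9, 8.0, 5.9]
grip_width: 11.5
finger_force: 30.0
[-4.85519759  8.01955985  5.87275344] [1.7134679  1.02246643 0.08026236]
(array([492.1,  45.3]), array([139.4, 193. ]), 5.7) [  3.5 193.8]
```

View pics/w2.png

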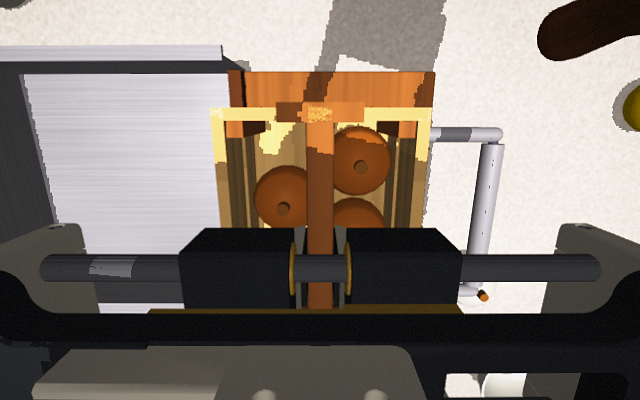

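```bash
python3 -m handwheel '[[[0,0,0],[0,0,0],0.2],[[0,0,0],[0,0,0],0.4],[[0,0,0],[0,0,0],0.6],[[0,0,0],[0,0,0],0.6],[[0,0,0],[0,0,0],0.6],[[0,0,0],[0,0,0],0.6],[[0,0,0],[0,0,0],0.6]]'
python3 - <<'E'
from m import *
from plant import get_obs;o=get_obs();print(o['contact_force'],o['moment'])
from math import *
S=np.array([498.5,-52.9]);a=radians(6.7)
for cam in('top','scene'):
  W=world(capture(cam))
  P=W[sel(W,(390,600),(-75,200),(147,160))];d=P[:,:2]-S
  print(rect(P[:,:2]),np.percentile(d@[-sin(a),cos(a)],[1,99]).round(1),np.median(P[:,2]))
E
```

```text
time: 11.45
tool_pos: [490.2, 16.4, 189.9]
tcp_rot: [3.142, 0.0, -3.025]
contact_force: [-0.3, -0.5, -0.2]
grip_width: 54.7
finger_force: 0.0
[-0.27335463 -0.49548038 -0.21537172] [ 0.00311278  0.05878422 -0.06336231]
(array([492.1,  45.4]), array([139.3, 193.4]), 5.52) [  4.1 194.2] 153.06083187599063
(array([488.9,  43.5]), array([153.3, 195.1]), 6.01) [  2.  193.4] 151.7081259982955
```

```bash
python3 -m handwheel '[[[0,0,0],[0,0,-0.01],0.6],[[0,0,0],[0,0,-0.04],0.6],[[0,0,0],[0,0,-0.08],0.6],[[0,0,0],[0,0.02,-0.12],0.6],[[0,0,0],[0,0.06,-0.15],0.6],[[0,0,0],[0,0.1,-0.17],0.5],[[0,0,0],[0,0.14,-0.17],0.35],[[0,0,0],[0,0.18,-0.17],0.26],[[0,0,0],[0,0.2,-0.17],0.26],[[0,0,0],[0,0.2,-0.17],0.26]]'
python3 - <<'E'
from m import *
from math import *
S=np.array([498.5,-52.9]);a=radians(6.7)
for cam in('scene','top'):
  c=capture(cam); W=world(c); np.savez(cam+'3.npz',**c)
  if cam=='scene': cv2.imwrite('pics/s3.png',cv2.resize(c['image'][100:260,200:440,::-1],None,fx=3,fy=3))
  D=W[...,:2]-S; X=D@[cos(a),sin(a)];Y=D@[-sin(a),cos(a)]
  rim=sel(W,(390,600),(-80,200),(147,161))
  print(cam,rect(W[rim][:,:2]))
  for nm,lo,hi in(('front',-10,20),('back',125,150),('bar',165,205)):
    m=rim&(Y>lo)&(Y<hi)&(abs(X)<50)
    if m.sum()>20:
        p=np.polyfit(X[m],Y[m],1); print(nm,m.sum(),'slope deg',degrees(atan(p[0])).__round__(2),'Y at 0',p[1].round(1))
E
```

```text
time: 12.55
tool_pos: [466.2, 217.4, 360.5]
tcp_rot: [3.141, 0.001, -3.022]
contact_force: [-1.1, -0.8, 0.5]
grip_width: 24.5
finger_force: 0.0
scene (array([488.5,  43.9]), array([153.1, 193.5]), 7.16)
back 110 slope deg -0.38 Y at 0 138.2
bar 142 slope deg -0.25 Y at 0 188.7
top (array([486.3,  44.8]), array([151.9, 192.2]), 6.81)
front 93 slope deg 0.38 Y at 0 6.8
back 90 slope deg -0.1 Y at 0 138.6
bar 91 slope deg 0.18 Y at 0 187.5
```

View pics/s3.png

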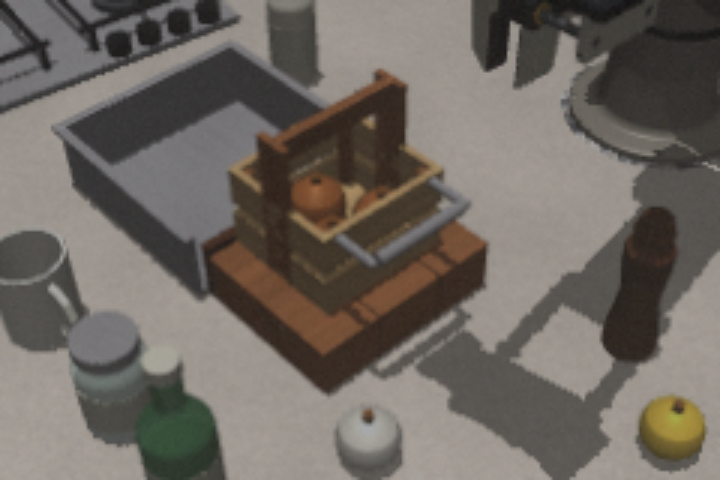

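The crate stands upright on the block, square to the stop and up against it, with the onions inside. Next is the back bar.

```bash
cat >> m.py <<'E'
from math import *
S=np.array([498.5,-52.9]);a=radians(6.7)
def barpose(Y,z,tilt,back=0):
    r=R.from_euler('z',a)*R.from_euler('x',-tilt,degrees=True)*R.from_euler('z',-a)*R.from_euler('xyz',[pi,0,pi+a])
    p=np.array([*(S+Y*np.array([-sin(a),cos(a)])),z])+(19-back)*r.apply([0,0,1])
    return p,r
E
python3 - <<'E'
from m import *
p,r=barpose(186.5,148,25,90);print(p); step(p,r)
E
```

```text
[473.24009746 162.12730194 212.34785288]
turn [2.498e+01 2.000e-02 1.000e-02] shift [-1.00e-04 -5.32e-02  1.48e-01]
```

```bash
python3 -m handwheel '[[[7,0,0],[0,0,0.01],0.26],[[14,0,0],[0,-0.01,0.04],0.26],[[20,0,0],[0,-0.025,0.08],0.26],[[25,0,0],[0,-0.04,0.12],0.26],[[25,0,0],[0,-0.053,0.14],0.26],[[25,0,0],[0,-0.053,0.148],0.26],[[25,0,0],[0,-0.053,0.148],0.26],[[25,0,0],[0,-0.053,0.148],0.26]]'
python3 - <<'E'
from m import *
print(get_obs()['joint_positions'].round(2))
p,r=barpose(186.5,148,25,0); step(p,r)
W=world(capture('top'));D=W[...,:2]-S;X=D@[cos(a),sin(a)];Y=D@[-sin(a),cos(a)]
rim=sel(W,(390,600),(-80,200),(147,161))
for nm,lo,hi in(('front',-10,20),('back',125,150),('bar',165,205)):
    m=rim&(Y>lo)&(Y<hi)&(abs(X)<50)
    if m.sum()>20: print(nm,m.sum(),np.median(Y[m]))
E
```

```text
time: 13.45
tool_pos: [474.1, 162.4, 213.5]
tcp_rot: [-2.706, 0.003, -3.027]
contact_force: [-0.6, -0.1, -0.0]
grip_width: 23.7
finger_force: 0.0
[ 0.43  0.42  1.54 -0.42  1.35 -1.13]
turn [ 0.06  0.1  -0.17] shift [0.001  0.0002 0.0912]
front 96 6.7971450304226195
back 89 138.73973752849355
bar 62 187.47790846757852
```

```bash
python3 -m handwheel '[[[0,0,0],[0.001,0,0.02],0.26],[[0,0,0],[0.001,0,0.045],0.26],[[0,0,0],[0.001,0,0.065],0.26],[[0,0,0],[0.001,0,0.08],0.26],[[0,0,0],[0.001,0,0.087],0.26],[[0,0,0],[0.001,0,0.091],0.26],[[0,0,0],[0.001,0,0.091],0.26]]'
python3 - <<'E'
from m import *
p,r=barpose(186.5,148,25,0); step(p,r)
c=capture('scene');cv2.imwrite('pics/s4.png',cv2.resize(c['image'][100:260,200:440,::-1],None,fx=3,fy=3))
E
```

```text
time: 14.2
tool_pos: [477.0, 124.4, 130.0]
tcp_rot: [-2.706, 0.001, -3.025]
contact_force: [-0.9, 1.1, 0.7]
grip_width: 23.9
finger_force: 0.0
turn [ 0.02  0.04 -0.07] shift [-0.0007 -0.0004 -0.0006]
```

View pics/s4.png

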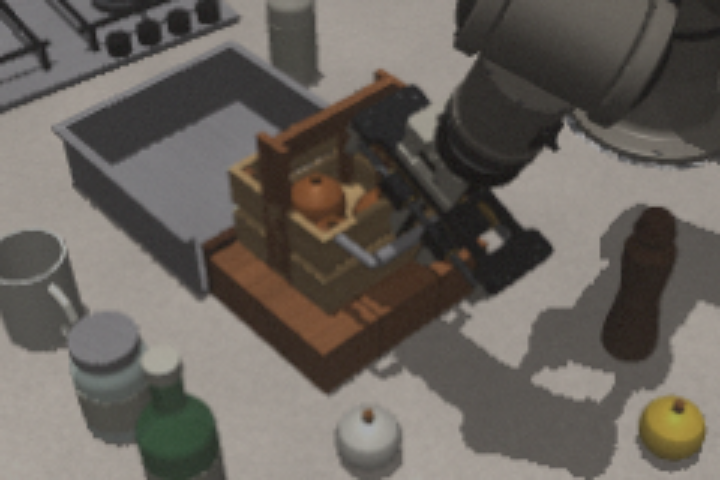

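The fingers straddle the bar at about (395,250) and the gripper body is clear of the board. Closing.

```bash
python3 -m handwheel '[[[0,0,0],[0,0,0],0],[[0,0,0],[0,0,0],0],[[0,0,0],[0,0,0],0],[[0,0,0],[0,0,0],0],[[0,0,0],[0,0,0],0],[[0,0,0],[0,0,0],0]]'
python3 - <<'E'
from m import *
o=get_obs();print(o['contact_force'],o['moment'])
A=R.from_euler('xyz',o['tcp_rot']);g=o['tool_pos']-19*A.apply([0,0,1]);d=g[:2]-S
Yb=d@[-sin(a),cos(a)];print('bar Y,z,X',Yb,g[2],d@[cos(a),sin(a)])
E
```

```text
time: 14.85
tool_pos: [476.9, 124.8, 129.8]
tcp_rot: [-2.706, 0.001, -3.025]
contact_force: [-1.1, 5.4, 4.5]
grip_width: 13.0
finger_force: 30.0
[-1.06135973  5.42115025  4.47233682] [ 0.79830938  0.1113233  -0.00525269]
bar Y,z,X 187.01170069657783 147.06147564456126 -0.7619868746299411
```

```bash
cat >> m.py <<'E'
def bar(th): 
    t=radians(th); return 187-185+185*cos(t)-78*sin(t), 70-1+185*sin(t)+78*cos(t)
def tab(ths,th0,tilt=25):
    p0,r=barpose(*bar(th0),tilt)
    for th in ths:
        p,_=barpose(*bar(th),tilt); s=r.inv().apply(p-p0)/1000; print(th,s.round(4)[1:])
E
python3 - <<'E'
from m import *
tab([1,2,3,5,7,9,12,15,18,21,24,27],0); print(); tab(range(30,64,3),27);print();tab(range(66,112,4),63)
E
```

```text
1 [-0.0026 -0.0023]
2 [-0.0053 -0.0046]
3 [-0.008  -0.0068]
5 [-0.0135 -0.0112]
7 [-0.0191 -0.0153]
9 [-0.0249 -0.0192]
12 [-0.0339 -0.0248]
15 [-0.0431 -0.0298]
18 [-0.0526 -0.0343]
21 [-0.0623 -0.0384]
24 [-0.0722 -0.0419]
27 [-0.0823 -0.0449]

30 [-0.0102 -0.0025]
33 [-0.0205 -0.0044]
36 [-0.031  -0.0058]
39 [-0.0414 -0.0067]
42 [-0.0519 -0.007 ]
45 [-0.0625 -0.0067]
48 [-0.0729 -0.0059]
51 [-0.0834 -0.0046]
54 [-0.0937 -0.0027]
57 [-0.1039 -0.0003]
60 [-0.114   0.0027]
63 [-0.1239  0.0062]

66 [-0.0097  0.004 ]
70 [-0.0223  0.0101]
74 [-0.0345  0.0171]
78 [-0.0461  0.0249]
82 [-0.0572  0.0335]
86 [-0.0676  0.0428]
90 [-0.0774  0.0529]
94 [-0.0864  0.0636]
98 [-0.0947  0.0749]
102 [-0.1021  0.0868]
106 [-0.1087  0.0992]
110 [-0.1145  0.1119]
```

First part of the tip, then check the forces.

```bash
python3 -m handwheel '[[[0,0,0],[0,-0.0026,-0.0023],0],[[0,0,0],[0,-0.0053,-0.0046],0],[[0,0,0],[0,-0.008,-0.0068],0],[[0,0,0],[0,-0.0135,-0.0112],0],[[0,0,0],[0,-0.0191,-0.0153],0],[[0,0,0],[0,-0.0249,-0.0192],0],[[0,0,0],[0,-0.0249,-0.0192],0]]'
python3 - <<'E'
from m import *
o=get_obs();A=R.from_euler('xyz',o['tcp_rot']);g=o['tool_pos']-19*A.apply([0,0,1]);d=g[:2]-S
print('bar Y,z',d@[-sin(a),cos(a)],g[2],bar(9),o['contact_force'])
tab([12,15,18,21,24,27,30,33,36,39,42,45],9)
W=world(capture('top'));D=W[...,:2]-S;X=D@[cos(a),sin(a)];Y=D@[-sin(a),cos(a)]
m=sel(W,(390,600),(-80,200),(130,175))&(Y>-60)&(Y<30)&(abs(X)<65);print(np.percentile(Y[m],[1,50]),np.median(W[m],0))
E
```

```text
time: 15.55
tool_pos: [478.5, 110.3, 157.7]
tcp_rot: [-2.707, 0.001, -3.026]
contact_force: [-0.4, 6.1, 0.9]
grip_width: 12.9
finger_force: 30.0
bar Y,z 172.40353368419423 174.93016073443593 (172.52045473696248, 174.98006659886346) [-0.40244843  6.11837812  0.85841106]
12 [-0.0089 -0.0055]
15 [-0.0182 -0.0106]
18 [-0.0277 -0.0151]
21 [-0.0374 -0.0191]
24 [-0.0473 -0.0227]
27 [-0.0573 -0.0257]
30 [-0.0675 -0.0282]
33 [-0.0779 -0.0301]
36 [-0.0883 -0.0315]
39 [-0.0988 -0.0324]
42 [-0.1093 -0.0327]
45 [-0.1198 -0.0324]
[-10.78325797  -2.65425302] [500.79469323 -55.62197293 150.9997048 ]
```

```bash
python3 -m handwheel '[[[0,0,0],[0,-0.0089,-0.0055],0],[[0,0,0],[0,-0.0182,-0.0106],0],[[0,0,0],[0,-0.0277,-0.0151],0],[[0,0,0],[0,-0.0374,-0.0191],0],[[0,0,0],[0,-0.0473,-0.0227],0],[[0,0,0],[0,-0.0573,-0.0257],0],[[0,0,0],[0,-0.0675,-0.0282],0],[[0,0,0],[0,-0.0779,-0.0301],0],[[0,0,0],[0,-0.0883,-0.0315],0],[[0,0,0],[0,-0.0988,-0.0324],0],[[0,0,0],[0,-0.1093,-0.0327],0],[[0,0,0],[0,-0.1198,-0.0324],0]]'
python3 - <<'E'
from m import *
o=get_obs();A=R.from_euler('xyz',o['tcp_rot']);g=o['tool_pos']-19*A.apply([0,0,1]);d=g[:2]-S
print('bar Y,z',d@[-sin(a),cos(a)],g[2],bar(45),o['contact_force'],o['joint_positions'].round(2))
tab(range(48,82,3),45);tab([84,87,90,93,96,99,102,105,108,110],81)
E
```

```text
time: 16.8
tool_pos: [488.7, 14.4, 237.0]
tcp_rot: [-2.705, -0.002, -3.026]
contact_force: [0.3, -0.6, -6.3]
grip_width: 13.0
finger_force: 30.0
bar Y,z 76.04212766572951 254.18428010997792 (77.6604255869606, 254.96908345206197) [ 0.34813757 -0.58135573 -6.3122874 ] [ 0.15  0.31  1.63 -0.46  1.25 -1.38]
48 [-0.0105  0.0008]
51 [-0.0209  0.0021]
54 [-0.0312  0.004 ]
57 [-0.0415  0.0065]
60 [-0.0516  0.0094]
63 [-0.0615  0.0129]
66 [-0.0712  0.0169]
69 [-0.0807  0.0214]
72 [-0.0899  0.0264]
75 [-0.0989  0.0319]
78 [-0.1076  0.0378]
81 [-0.1159  0.0442]
84 [-0.008   0.0068]
87 [-0.0157  0.014 ]
90 [-0.0229  0.0216]
93 [-0.0298  0.0296]
96 [-0.0362  0.0379]
99 [-0.0421  0.0466]
102 [-0.0477  0.0555]
105 [-0.0527  0.0648]
108 [-0.0572  0.0742]
110 [-0.06    0.0807]
```

```bash
python3 -m handwheel '[[[0,0,0],[0,-0.0105,0.0008],0],[[0,0,0],[0,-0.0209,0.0021],0],[[0,0,0],[0,-0.0312,0.004],0],[[0,0,0],[0,-0.0415,0.0065],0],[[0,0,0],[0,-0.0516,0.0094],0],[[0,0,0],[0,-0.0615,0.0129],0],[[0,0,0],[0,-0.0712,0.0169],0],[[0,0,0],[0,-0.0807,0.0214],0],[[0,0,0],[0,-0.0899,0.0264],0],[[0,0,0],[0,-0.0989,0.0319],0],[[0,0,0],[0,-0.1076,0.0378],0],[[0,0,0],[0,-0.1159,0.0442],0]]'
python3 - <<'E'
from m import *
o=get_obs();A=R.from_euler('xyz',o['tcp_rot']);g=o['tool_pos']-19*A.apply([0,0,1]);d=g[:2]-S
print('bar Y,z',d@[-sin(a),cos(a)],g[2],bar(81),o['contact_force'],o['joint_positions'].round(2))
c=capture('scene');cv2.imwrite('pics/s5.png',cv2.resize(c['image'][60:260,180:440,::-1],None,fx=3,fy=3))
E
```

```text
time: 18.0
tool_pos: [503.7, -108.2, 246.2]
tcp_rot: [-2.705, 0.0, -3.025]
contact_force: [0.5, 0.5, -6.4]
grip_width: 12.6
finger_force: 30.0
bar Y,z -47.456423344181495 263.3769961168546 (-46.099314533978024, 263.9242312832385) [ 0.50223095  0.4906045  -6.41090027] [-0.11  0.28  1.64 -0.47  1.16 -1.62]
```

View pics/s5.png

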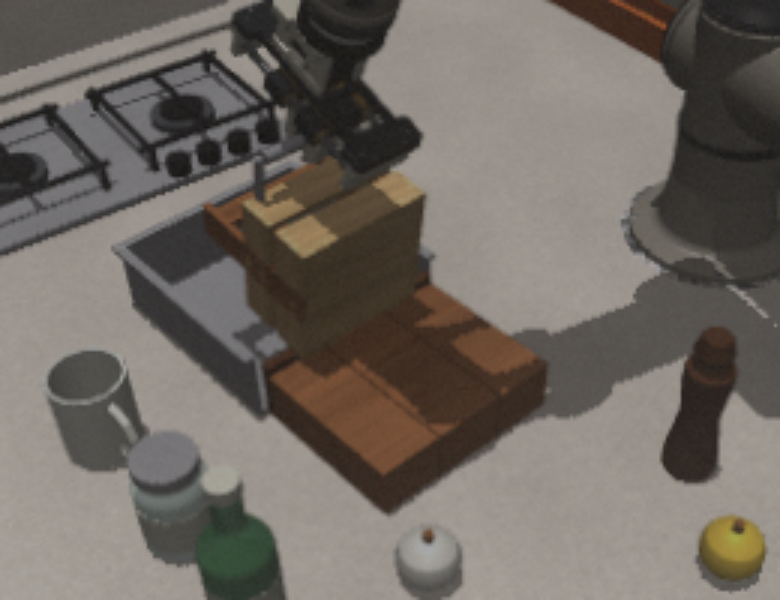

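The crate is tipped about 81°, bearing on the stop near (280,360). Going on past its side.

```bash
python3 -m handwheel '[[[0,0,0],[0,-0.008,0.0068],0],[[0,0,0],[0,-0.0157,0.014],0],[[0,0,0],[0,-0.0229,0.0216],0],[[0,0,0],[0,-0.0298,0.0296],0],[[0,0,0],[0,-0.0362,0.0379],0],[[0,0,0],[0,-0.0421,0.0466],0],[[0,0,0],[0,-0.0477,0.0555],0],[[0,0,0],[0,-0.0527,0.0648],0],[[0,0,0],[0,-0.0572,0.0742],0],[[0,0,0],[0,-0.06,0.0807],0],[[0,0,0],[0,-0.06,0.0807],0],[[0,0,0],[0,-0.06,0.0807],0]]'
python3 -m handwheel '[[[0,0,0],[0,0,0],0],[[0,0,0],[0,0,0],0],[[0,0,0],[0,0,0],0],[[0,0,0],[0,0,0],0],[[0,0,0],[0,0,0],0],[[0,0,0],[0,0,0],0],[[0,0,0],[0,0,0],0]]'
python3 - <<'E'
from m import *
o=get_obs();A=R.from_euler('xyz',o['tcp_rot']);g=o['tool_pos']-19*A.apply([0,0,1]);d=g[:2]-S
print('bar Y,z',d@[-sin(a),cos(a)],g[2],bar(110),o['contact_force'],o['joint_positions'].round(2))
c=capture('top');im=np.hstack([c['image'][150:300,290:470],capture('scene')['image'][80:230,190:370]]);cv2.imwrite('pics/s6.png',cv2.resize(im[...,::-1],None,fx=2.2,fy=2.2))
E
```

```text
time: 19.25
tool_pos: [514.9, -198.0, 200.5]
tcp_rot: [-2.7, 0.003, -3.026]
contact_force: [-1.4, -9.2, 7.8]
grip_width: 13.1
finger_force: 30.0
time: 19.95
tool_pos: [515.0, -197.8, 200.8]
tcp_rot: [-2.7, 0.003, -3.025]
contact_force: [-1.3, -8.6, 7.5]
grip_width: 12.9
finger_force: 30.0
bar Y,z -137.7089233298421 217.97497457519617 (-134.56975093654955, 216.1655636659909) [-1.32860055 -8.60944743  7.54872695] [-0.28  0.36  1.67 -0.49  0.99 -1.72]
```

View pics/s6.png

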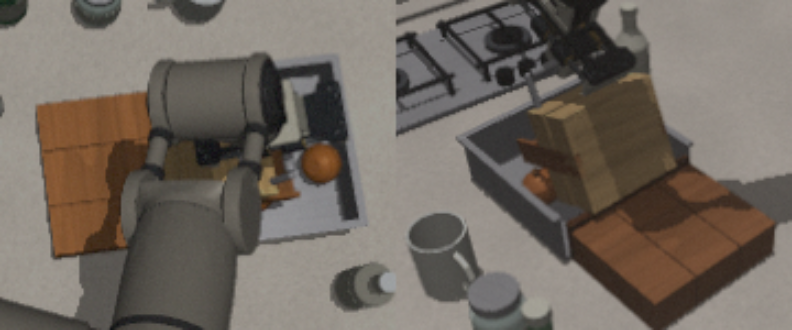

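Tipped about 110°, with onions showing in the tub at (320,163) in the top crop and (540,182) in the scene crop. I'll count them by position.

```bash
cat >> m.py <<'E'
def onions():
    for cam in('top','scene','wrist'):
        c=capture(cam);W=world(c);hsv=cv2.cvtColor(c['image'],cv2.COLOR_RGB2HSV)
        D=W[...,:2]-S;X=D@[cos(a),sin(a)];Y=D@[-sin(a),cos(a)]
        m=(hsv[...,0]<16)&(hsv[...,1]>110)&(hsv[...,2]>40)&(abs(X)<115)&(Y>-257)&(Y<-14)&(W[...,2]<150)
        k,l,s,_=cv2.connectedComponentsWithStats(m.astype(np.uint8))
        for i in range(1,k):
            if s[i,4]>25: q=l==i; print(cam,s[i],'X',np.median(X[q]).round(),'Y',np.median(Y[q]).round(),'z',np.percentile(W[q][:,2],[5,95]).round())
E
python3 - <<'E'
from m import *
onions()
tab([112,114,116,118,116,114,112],110)
E
```

```text
top [427 214  18  18 250] X -24.0 Y -221.0 z [33. 65.]
top [414 218   5  12  37] X -23.0 Y -150.0 z [ 92. 103.]
top [409 232  17  13  78] X -72.0 Y -149.0 z [ 50. 120.]
scene [248 157  15  15 144] X 77.0 Y -118.0 z [33. 60.]
wrist [409 103  20   2  29] X -82.0 Y -121.0 z [35. 39.]
wrist [342 110  28  21 453] X -69.0 Y -159.0 z [ 91. 111.]
wrist [293 138  20  45 432] X -28.0 Y -237.0 z [49. 62.]
wrist [ 349  149   19   78 1289] X -10.0 Y -159.0 z [91. 97.]
wrist [326 152  18  29 248] X -21.0 Y -201.0 z [29. 46.]
112 [-0.0025  0.0065]
114 [-0.0048  0.0132]
116 [-0.0069  0.0199]
118 [-0.0087  0.0266]
116 [-0.0069  0.0199]
114 [-0.0048  0.0132]
112 [-0.0025  0.0065]
```

```bash
python3 -m handwheel '[[[0,0,0],[0,-0.0039,0.0059],0],[[0,0,0],[0,-0.0062,0.0126],0],[[0,0,0],[0,-0.0083,0.0193],0],[[0,0,0],[0,-0.0083,0.0193],0],[[0,0,0],[0,-0.0083,0.0193],0],[[0,0,0],[0,-0.0083,0.0193],0],[[0,0,0],[0,-0.0062,0.0126],0],[[0,0,0],[0,-0.0039,0.0059],0],[[0,0,0],[0,-0.0014,-0.0006],0],[[0,0,0],[0,-0.0014,-0.0006],0]]'
python3 - <<'E'
from m import *
onions()
tab(range(107,73,-3),110);print();tab(range(71,37,-3),74)
E
```

```text
time: 21.2
tool_pos: [514.8, -197.3, 201.2]
tcp_rot: [-2.702, 0.002, -3.025]
contact_force: [-1.4, -6.3, 5.6]
grip_width: 13.0
finger_force: 30.0
top [427 214  18  18 247] X -23.0 Y -221.0 z [34. 64.]
top [414 218   5  12  39] X -23.0 Y -151.0 z [ 93. 104.]
top [409 232  17  13  79] X -71.0 Y -150.0 z [ 46. 117.]
scene [249 155  14  17 146] X 75.0 Y -121.0 z [31. 64.]
wrist [406 102  26   4  53] X -82.0 Y -121.0 z [34. 42.]
wrist [602 105   6  18  28] X -72.0 Y -16.0 z [141. 149.]
wrist [341 110  29  21 453] X -70.0 Y -159.0 z [ 91. 111.]
wrist [293 139  20  46 445] X -26.0 Y -236.0 z [49. 62.]
wrist [ 349  149   19   78 1302] X -10.0 Y -159.0 z [91. 97.]
wrist [326 153  18  29 242] X -21.0 Y -201.0 z [26. 46.]
107 [ 0.0042 -0.0096]
104 [ 0.0089 -0.019 ]
101 [ 0.0141 -0.0282]
98 [ 0.0198 -0.037 ]
95 [ 0.0259 -0.0456]
92 [ 0.0325 -0.0538]
89 [ 0.0395 -0.0616]
86 [ 0.0469 -0.0691]
83 [ 0.0546 -0.0762]
80 [ 0.0627 -0.0828]
77 [ 0.0712 -0.0891]
74 [ 0.08   -0.0949]

71 [ 0.0091 -0.0053]
68 [ 0.0184 -0.0101]
65 [ 0.028  -0.0145]
62 [ 0.0378 -0.0183]
59 [ 0.0477 -0.0216]
56 [ 0.0579 -0.0244]
53 [ 0.0681 -0.0267]
50 [ 0.0785 -0.0284]
47 [ 0.089  -0.0295]
44 [ 0.0995 -0.0301]
41 [ 0.11   -0.0302]
38 [ 0.1205 -0.0297]
```

```bash
python3 -m handwheel '[[[0,0,0],[0,0.0042,-0.0096],0],[[0,0,0],[0,0.0089,-0.019],0],[[0,0,0],[0,0.0141,-0.0282],0],[[0,0,0],[0,0.0198,-0.037],0],[[0,0,0],[0,0.0259,-0.0456],0],[[0,0,0],[0,0.0325,-0.0538],0],[[0,0,0],[0,0.0395,-0.0616],0],[[0,0,0],[0,0.0469,-0.0691],0],[[0,0,0],[0,0.0546,-0.0762],0],[[0,0,0],[0,0.0627,-0.0828],0],[[0,0,0],[0,0.0712,-0.0891],0],[[0,0,0],[0,0.08,-0.0949],0]]'
python3 - <<'E'
from m import *
o=get_obs();A=R.from_euler('xyz',o['tcp_rot']);g=o['tool_pos']-19*A.apply([0,0,1]);d=g[:2]-S
print('bar Y,z',d@[-sin(a),cos(a)],g[2],bar(74),o['contact_force'])
onions()
E
```

```text
time: 22.55
tool_pos: [500.5, -83.4, 251.6]
tcp_rot: [-2.706, -0.001, -3.025]
contact_force: [0.0, 0.5, -5.4]
grip_width: 13.2
finger_force: 30.0
bar Y,z -22.466284719215707 268.7822728158163 (-21.98550145704403, 268.33312750231494) [ 0.02541795  0.47068641 -5.35595119]
top [427 214  18  18 251] X -22.0 Y -221.0 z [35. 65.]
top [396 229  11   9  65] X -44.0 Y -109.0 z [38. 62.]
top [397 239  17   8  72] X -74.0 Y -118.0 z [33. 56.]
scene [253 138  10  11  45] X 6.0 Y -217.0 z [ 26. 125.]
scene [249 156  16  16 178] X 71.0 Y -120.0 z [28. 57.]
wrist [307 121  15  20 205] X -59.0 Y -131.0 z [47. 66.]
wrist [240 135  15  38 320] X -22.0 Y -232.0 z [50. 63.]
wrist [300 201   6  26 115] X 58.0 Y -150.0 z [45. 56.]
```

All three onions are in the tub, and the crate's weight reads as empty. Lowering it back.

```bash
python3 -m handwheel '[[[0,0,0],[0,0.0091,-0.0053],0],[[0,0,0],[0,0.0184,-0.0101],0],[[0,0,0],[0,0.028,-0.0145],0],[[0,0,0],[0,0.0378,-0.0183],0],[[0,0,0],[0,0.0477,-0.0216],0],[[0,0,0],[0,0.0579,-0.0244],0],[[0,0,0],[0,0.0681,-0.0267],0],[[0,0,0],[0,0.0785,-0.0284],0],[[0,0,0],[0,0.089,-0.0295],0],[[0,0,0],[0,0.0995,-0.0301],0],[[0,0,0],[0,0.11,-0.0302],0],[[0,0,0],[0,0.1205,-0.0297],0]]'
python3 - <<'E'
from m import *
o=get_obs();A=R.from_euler('xyz',o['tcp_rot']);g=o['tool_pos']-19*A.apply([0,0,1]);d=g[:2]-S
print('bar Y,z',d@[-sin(a),cos(a)],g[2],bar(38),o['contact_force'])
tab([35.5,33,30.5,28,25.5,23,20.5,18,16,14,12,11],38);print();tab([9.5,8,7,6,5,4,3,2,1.5,1,.5,0],11)
E
```

```text
time: 23.9
tool_pos: [489.3, 35.5, 235.7]
tcp_rot: [-2.698, 0.012, -3.026]
contact_force: [-10.5, 1.6, 41.5]
grip_width: 13.1
finger_force: 30.0
bar Y,z 97.05169991333493 252.87453522937997 (99.76039434184221, 244.3622117165711) [-10.48213988   1.57944885  41.46401605]
35.5 [0.0087 0.0008]
33 [0.0174 0.002 ]
30.5 [0.026  0.0036]
28 [0.0346 0.0056]
25.5 [0.043  0.0079]
23 [0.0513 0.0106]
20.5 [0.0595 0.0136]
18 [0.0676 0.017 ]
16 [0.074 0.02 ]
14 [0.0802 0.0232]
12 [0.0863 0.0266]
11 [0.0893 0.0284]

9.5 [0.0045 0.0028]
8 [0.0089 0.0057]
7 [0.0117 0.0077]
6 [0.0146 0.0097]
5 [0.0174 0.0118]
4 [0.0202 0.0139]
3 [0.0229 0.0161]
2 [0.0256 0.0184]
1.5 [0.0269 0.0195]
1 [0.0283 0.0206]
0.5 [0.0296 0.0218]
0 [0.0309 0.023 ]
```

Unexpected 41 N upward: something is jammed. Back off a little and look.

```bash
python3 -m handwheel '[[[0,0,0],[0,0.0025,-0.004],0],[[0,0,0],[0,0.003,-0.0055],0],[[0,0,0],[0,0.003,-0.0055],0]]'
python3 - <<'E'
from m import *
o=get_obs();A=R.from_euler('xyz',o['tcp_rot']);g=o['tool_pos']-19*A.apply([0,0,1]);d=g[:2]-S
print('bar Y,z',d@[-sin(a),cos(a)],g[2],o['contact_force'],o['moment'])
c=capture('scene');im=np.hstack([c['image'][90:240,220:390],capture('top')['image'][160:310,300:470]]);cv2.imwrite('pics/s7.png',cv2.resize(im[...,::-1],None,fx=2.35,fy=2.35))
E
```

```text
time: 24.2
tool_pos: [487.3, 41.8, 234.9]
tcp_rot: [-2.703, 0.006, -3.025]
contact_force: [-4.4, 0.4, 15.5]
grip_width: 13.1
finger_force: 30.0
bar Y,z 103.47026401362366 252.09979708021962 [-4.40210416  0.35028816 15.48492513] [-0.57508815  0.49247683 -0.26324401]
```

View pics/s7.png

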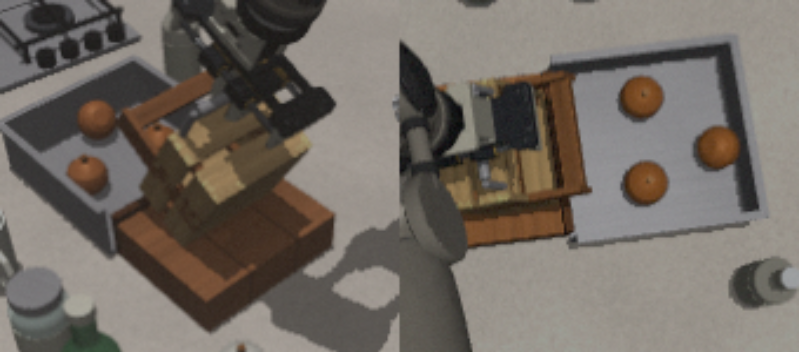

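Three onions are in the tub, at (640,97), (645,182), (717,147) in the right-hand crop. The crate slid back, so its toe now rests on the block about 30 mm behind the stop. I'll ease it up, drag it forward, then lower it about the toe.

```bash
python3 -m handwheel '[[[0,0,0],[0,-0.0013,-0.0027],0],[[0,0,0],[0,-0.0013,-0.0027],0]]'
python3 -m handwheel '[[[0,0,0],[0,-0.0018,0.0008],0],[[0,0,0],[0,-0.0045,0.002],0],[[0,0,0],[0,-0.009,0.004],0],[[0,0,0],[0,-0.0135,0.006],0],[[0,0,0],[0,-0.018,0.008],0],[[0,0,0],[0,-0.018,0.008],0]]'
cat >> m.py <<'E'
def state():
    o=get_obs();A=R.from_euler('xyz',o['tcp_rot']);g=o['tool_pos']-19*A.apply([0,0,1]);d=g[:2]-S
    print('bar Y,z',d@[-sin(a),cos(a)],g[2],'F',o['contact_force'].round(1),'M',o['moment'].round(2)); return d@[-sin(a),cos(a)],g[2]
def side(cam='scene'):
    W=world(capture(cam));D=W[...,:2]-S;X=D@[cos(a),sin(a)];Y=D@[-sin(a),cos(a)]
    m=(X>68)&(X<82)&(Y>-120)&(Y<190)&(W[...,2]>63)&(W[...,2]<260)
    P=np.c_[Y[m],W[m][:,2]]; return P
E
python3 - <<'E'
from m import *
state(); P=side(); print(len(P)); 
for z in range(60,260,12):
    q=P[(P[:,1]>=z)&(P[:,1]<z+12),0]
    if len(q)>3: print(z,np.percentile(q,[2,98]).round(),len(q))
E
```

```text
time: 24.5
tool_pos: [486.5, 41.7, 235.5]
tcp_rot: [-2.705, 0.002, -3.025]
contact_force: [-2.3, -0.4, 6.2]
grip_width: 12.9
finger_force: 30.0
time: 25.1
tool_pos: [488.8, 21.2, 235.8]
tcp_rot: [-2.704, 0.001, -3.026]
contact_force: [-1.2, -0.9, 6.4]
grip_width: 13.1
finger_force: 30.0
bar Y,z 82.82796625717802 252.98570578260862 F [-1.2 -0.9  6.4] M [-0.19  0.21 -0.12]
1053
60 [ -9. 120.] 37
72 [ 39. 101.] 32
84 [ 24. 110.] 55
96 [ 14. 114.] 64
108 [ 19. 118.] 63
120 [ 25. 123.] 66
132 [ 29. 127.] 72
144 [  8. 133.] 96
156 [-17. 138.] 110
168 [-28. 144.] 128
180 [-22. 148.] 147
192 [-19. 134.] 110
204 [ 60. 101.] 49
216 [63. 86.] 24
```

The side profile shows it is still tipped about 68°: it hung from the bar, and its toe is about 100 mm behind the stop. I'll lift it slightly, bring it forward and measure again.

```bash
python3 -m handwheel '[[[0,0,0],[0,-0.003,-0.006],0],[[0,0,0],[0,-0.0051,-0.0109],0],[[0,0,0],[0,-0.0101,-0.0085],0],[[0,0,0],[0,-0.0201,-0.0039],0],[[0,0,0],[0,-0.0301,0.0008],0],[[0,0,0],[0,-0.0401,0.0054],0],[[0,0,0],[0,-0.0501,0.01],0],[[0,0,0],[0,-0.0601,0.0148],0],[[0,0,0],[0,-0.0665,0.0178],0],[[0,0,0],[0,-0.0685,0.0187],0],[[0,0,0],[0,-0.0685,0.0187],0]]'
python3 - <<'E'
from m import *
state()
W=world(capture('scene'));D=W[...,:2]-S;X=D@[cos(a),sin(a)];Y=D@[-sin(a),cos(a)];Z=W[...,2]
# underside face: robust line of max-Y per z for crate
for lo in range(64,220,10):
    m=(X>-70)&(X<74)&(Y>-60)&(Y<150)&(Z>=lo)&(Z<lo+10)
    if m.sum()>8: print(lo+5,np.percentile(Y[m],[90,97,99]).round(),m.sum())
E
```

```text
time: 26.25
tool_pos: [496.6, -47.8, 246.9]
tcp_rot: [-2.706, 0.0, -3.026]
contact_force: [0.5, -0.7, -5.0]
grip_width: 13.1
finger_force: 30.0
bar Y,z 13.329394618585145 264.09589934972666 F [ 0.5 -0.7 -5. ] M [0.55 0.14 0.03]
69 [40. 40. 41.] 31
79 [43. 44. 44.] 63
89 [47. 47. 48.] 72
99 [50. 51. 51.] 78
109 [53. 54. 55.] 90
119 [57. 58. 58.] 82
129 [61. 61. 62.] 82
139 [64. 65. 65.] 83
149 [68. 68. 69.] 94
159 [71. 72. 72.] 103
169 [74. 75. 75.] 107
179 [78. 79. 79.] 106
189 [81. 82. 83.] 123
199 [84. 85. 86.] 159
209 [78. 81. 83.] 486
219 [52. 55. 57.] 241
```

```bash
cat >> m.py <<'E'
def tt(ths,T,start,press):
    _,r=barpose(0,0,25)
    for th in ths:
        t=radians(th)+atan2(88,185);q=204.9-press
        b=np.array([T[0]+q*cos(t),T[1]+q*sin(t)])
        w=np.array([*( (b[0]-start[0])*np.array([-sin(a),cos(a)])),b[1]-start[1]])
        print(th,(r.inv().apply(w)/1000).round(4)[1:])
    return b
E
python3 - <<'E'
from m import *
b=tt([71.1],(41,60),(17.7,274),0)
b=tt([71.1,69,67,65,63,61,59,57,55,53],(41,60),(17.7,274),1.5)
print(b)
E
```

```text
71.1 [0.0044 0.0095]
71.1 [0.0052 0.0107]
69 [0.0116 0.007 ]
67 [0.0178 0.0036]
65 [0.0242 0.0004]
63 [ 0.0306 -0.0025]
61 [ 0.0372 -0.0052]
59 [ 0.0439 -0.0077]
57 [ 0.0506 -0.0099]
55 [ 0.0574 -0.012 ]
53 [ 0.0643 -0.0137]
[ 81.76258641 259.27360977]
```

```bash
python3 -m handwheel '[[[0,0,0],[0,0.002,0.004],0],[[0,0,0],[0,0.004,0.0085],0],[[0,0,0],[0,0.0052,0.0107],0],[[0,0,0],[0,0.0052,0.0107],0],[[0,0,0],[0,0.0084,0.009],0],[[0,0,0],[0,0.0116,0.007],0],[[0,0,0],[0,0.0147,0.0053],0],[[0,0,0],[0,0.0178,0.0036],0]]'
python3 - <<'E'
from m import *
cat='''
def under():
    W=world(capture('scene'));D=W[...,:2]-S;X=D@[cos(a),sin(a)];Y=D@[-sin(a),cos(a)];Z=W[...,2];P=[]
    for lo in range(66,190,6):
        m=(X>-70)&(X<74)&(Y>-60)&(Y<170)&(Z>=lo)&(Z<lo+6)
        if m.sum()>8: P.append((lo+3,np.percentile(Y[m],97)))
    P=np.array(P); P=P[:np.argmax(P[:,1])]
    f=np.polyfit(P[:,0],P[:,1],1); print('theta',90-degrees(atan(f[0])),'underside Y at z=60',np.polyval(f,60),len(P))
'''
open('m.py','a').write(cat);exec(cat)
state();under()
E
```

```text
time: 27.1
tool_pos: [494.9, -32.5, 236.2]
tcp_rot: [-2.705, 0.0, -3.025]
contact_force: [0.1, 0.2, -3.5]
grip_width: 13.0
finger_force: 30.0
bar Y,z 28.657165707411682 253.44194835430704 F [ 0.1  0.2 -3.5] M [ 0.58  0.06 -0.  ]
theta 69.88553869124434 underside Y at z=60 52.4037361159492 20
```

```bash
python3 -m handwheel '[[[0,0,0],[0,-0.005,0.0023],0],[[0,0,0],[0,-0.01,0.0046],0],[[0,0,0],[0,-0.0136,0.0063],0],[[0,0,0],[0,-0.013,0.0078],0],[[0,0,0],[0,-0.0121,0.0095],0],[[0,0,0],[0,-0.0121,0.0095],0]]'
python3 - <<'E'
from m import *
state();under()
E
```

```text
time: 27.75
tool_pos: [497.2, -49.2, 235.0]
tcp_rot: [-2.702, 0.003, -3.026]
contact_force: [-4.0, -1.6, 9.5]
grip_width: 13.1
finger_force: 30.0
bar Y,z 11.932153507097665 252.18228638608545 F [-4.  -1.6  9.5] M [-0.56  0.54 -0.23]
theta 70.9237743652506 underside Y at z=60 40.25631877164393 20
```

```bash

python3 - <<'E'
from m import *
b=tt([70,69,68,67,66,65,64,63],(40.3,60),(17.6,263.6),0)
E
python3 -m handwheel '[[[0,0,0],[0,0.0025,-0.0017],0],[[0,0,0],[0,0.0055,-0.0034],0],[[0,0,0],[0,0.0085,-0.005],0],[[0,0,0],[0,0.0117,-0.0068],0],[[0,0,0],[0,0.0117,-0.0068],0]]'
python3 - <<'E'
from m import *
state();under()
E
```

```text
70 [ 0.0028 -0.0017]
69 [ 0.0059 -0.0035]
68 [ 0.009  -0.0052]
67 [ 0.0122 -0.0069]
66 [ 0.0154 -0.0085]
65 [ 0.0186 -0.0101]
64 [ 0.0218 -0.0116]
63 [ 0.0251 -0.0131]
time: 28.3
tool_pos: [495.6, -35.0, 236.1]
tcp_rot: [-2.703, 0.003, -3.025]
contact_force: [-4.8, -0.7, 7.3]
grip_width: 12.9
finger_force: 30.0
bar Y,z 26.157909504517885 253.2597262821791 F [-4.8 -0.7  7.3] M [-0.44  0.47 -0.17]
theta 67.03826876812806 underside Y at z=60 40.374311659126086 20
```

The toe holds now. I'll continue about it.

```bash

python3 - <<'E'
from m import *
def bb(th,T=(40.3,60)):
    t=radians(th)+atan2(88,185);return T[0]+204.9*cos(t),T[1]+204.9*sin(t)
tt([65,63,61,59,57,55,53,51,49,47,45],(40.3,60),bb(67),0)
E
python3 -m handwheel '[[[0,0,0],[0,0.0064,-0.0032],0],[[0,0,0],[0,0.0129,-0.0062],0],[[0,0,0],[0,0.0195,-0.009],0],[[0,0,0],[0,0.0262,-0.0115],0],[[0,0,0],[0,0.033,-0.0138],0]]'
python3 - <<'E'
from m import *
state();under()
E
```

```text
65 [ 0.0064 -0.0032]
63 [ 0.0129 -0.0061]
61 [ 0.0195 -0.0089]
59 [ 0.0262 -0.0114]
57 [ 0.033  -0.0136]
55 [ 0.0399 -0.0157]
53 [ 0.0468 -0.0174]
51 [ 0.0538 -0.019 ]
49 [ 0.0608 -0.0203]
47 [ 0.0679 -0.0213]
45 [ 0.075  -0.0221]
time: 28.85
tool_pos: [491.4, 0.8, 234.3]
tcp_rot: [-2.704, 0.003, -3.026]
contact_force: [-3.3, 0.9, 7.5]
grip_width: 12.9
finger_force: 30.0
bar Y,z 62.259581747773254 251.55703666090082 F [-3.3  0.9  7.5] M [-0.09  0.45 -0.24]
theta 56.937660207790586 underside Y at z=60 41.0306125098593 18
```

Tracking well. Continue 57° → 33°.

```bash

cat >> m.py <<'E'
def bb(th,T=(40.7,60)):
    t=radians(th)+atan2(88,185);return T[0]+204.9*cos(t),T[1]+204.9*sin(t)
E
python3 -m handwheel '[[[0,0,0],[0,0.0069,-0.002],0],[[0,0,0],[0,0.0138,-0.0038],0],[[0,0,0],[0,0.0208,-0.0053],0],[[0,0,0],[0,0.0278,-0.0066],0],[[0,0,0],[0,0.0349,-0.0076],0],[[0,0,0],[0,0.042,-0.0084],0]]'
python3 - <<'E'
from m import *
state();under()
tt([43,41,39,37,35,33,31,29,27,25,23,21],(40.7,60),bb(45),0);tt([19,17,15,13,11,9.5,8,7,6,5,4,3],(40.7,60),bb(21),0)
E
```

```text
time: 29.5
tool_pos: [486.5, 42.8, 223.9]
tcp_rot: [-2.705, 0.003, -3.026]
contact_force: [-3.1, 2.5, 7.1]
grip_width: 12.8
finger_force: 30.0
bar Y,z 104.43246294166309 241.08172379699647 F [-3.1  2.5  7.1] M [ 0.25  0.45 -0.26]
theta 43.16771176645786 underside Y at z=60 18.51788273011762 12
43 [ 0.0071 -0.0006]
41 [ 0.0143 -0.0009]
39 [ 0.0214 -0.0009]
37 [ 0.0286 -0.0007]
35 [ 0.0357 -0.0003]
33 [0.0428 0.0004]
31 [0.0499 0.0014]
29 [0.057  0.0025]
27 [0.064 0.004]
25 [0.0709 0.0057]
23 [0.0778 0.0076]
21 [0.0846 0.0097]
19 [0.0067 0.0024]
17 [0.0134 0.005 ]
15 [0.0199 0.0079]
13 [0.0264 0.011 ]
11 [0.0327 0.0143]
9.5 [0.0374 0.0169]
8 [0.042  0.0197]
7 [0.0451 0.0215]
6 [0.0481 0.0235]
5 [0.051  0.0255]
4 [0.0539 0.0276]
3 [0.0568 0.0297]
```

```bash

python3 -m handwheel '[[[0,0,0],[0,0.0071,-0.0006],0],[[0,0,0],[0,0.0143,-0.0009],0],[[0,0,0],[0,0.0214,-0.0009],0],[[0,0,0],[0,0.0286,-0.0007],0],[[0,0,0],[0,0.0357,-0.0003],0],[[0,0,0],[0,0.0428,0.0004],0],[[0,0,0],[0,0.0499,0.0014],0],[[0,0,0],[0,0.057,0.0025],0],[[0,0,0],[0,0.064,0.004],0],[[0,0,0],[0,0.0709,0.0057],0],[[0,0,0],[0,0.0778,0.0076],0],[[0,0,0],[0,0.0846,0.0097],0]]'
python3 - <<'E'
from m import *
print(state(),bb(21))
W=world(capture('scene'));D=W[...,:2]-S;X=D@[cos(a),sin(a)];Y=D@[-sin(a),cos(a)];Z=W[...,2]
m=(X>71)&(X<79)&(Y>-60)&(Y<240)&(Z>63)&(Z<240)
for lo in range(64,220,10):
    q=Y[m&(Z>=lo)&(Z<lo+10)]
    if len(q)>2: print(lo+5,np.percentile(q,[3,97]).round(),len(q))
E
```

```text
time: 30.75
tool_pos: [477.7, 114.8, 177.3]
tcp_rot: [-2.705, 0.0, -3.025]
contact_force: [-1.3, 1.5, -0.2]
grip_width: 13.1
finger_force: 30.0
bar Y,z 177.02297310304252 194.5469036278954 F [-1.3  1.5 -0.2] M [ 0.48  0.15 -0.2 ]
(np.float64(177.02297310304252), np.float64(194.5469036278954)) (181.90124252526175, 208.47969258225925)
69 [-9. 69.] 24
79 [31. 97.] 30
89 [ 31. 121.] 49
99 [ 30. 143.] 71
109 [ 31. 166.] 78
119 [ 18. 163.] 79
129 [ 20. 158.] 89
139 [ 11. 156.] 85
149 [ 11. 153.] 73
159 [ 34. 148.] 77
169 [ 54. 145.] 69
179 [ 54. 142.] 68
189 [ 48. 139.] 54
199 [41. 81.] 31
209 [39. 76.] 28
219 [35. 74.] 31
```

```bash

python3 -m handwheel '[[[0,0,0],[0,0.0067,0.0024],0],[[0,0,0],[0,0.0134,0.005],0],[[0,0,0],[0,0.0199,0.0079],0],[[0,0,0],[0,0.0264,0.011],0],[[0,0,0],[0,0.0327,0.0143],0],[[0,0,0],[0,0.0374,0.0169],0],[[0,0,0],[0,0.042,0.0197],0],[[0,0,0],[0,0.0451,0.0215],0],[[0,0,0],[0,0.0481,0.0235],0],[[0,0,0],[0,0.0496,0.0245],0],[[0,0,0],[0,0.051,0.0255],0],[[0,0,0],[0,0.051,0.0255],0]]'
python3 - <<'E'
from m import *
print(state(),bb(5))
W=world(capture('scene'));D=W[...,:2]-S;X=D@[cos(a),sin(a)];Y=D@[-sin(a),cos(a)];Z=W[...,2]
m=(X>71)&(X<79)&(Y>-60)&(Y<240)&(Z>63)&(Z<240)
for y in range(45,185,10):
    q=Z[m&(Y>=y)&(Y<y+10)]
    if len(q)>2: print(y+5,np.percentile(q,[2,5,97]).round(),len(q))
tt([4.5,4,3.5,3,2.5,2,1.5,1,.5,0,-.5],(40.7,60),bb(5),0)
E
```

```text
time: 32.0
tool_pos: [473.6, 149.7, 133.0]
tcp_rot: [-2.705, -0.0, -3.025]
contact_force: [0.1, -1.7, -2.5]
grip_width: 12.9
finger_force: 30.0
bar Y,z 212.171561187912 150.1854688348805 F [ 0.1 -1.7 -2.5] M [ 0.28 -0.02 -0.13]
(np.float64(212.171561187912), np.float64(150.1854688348805)) (217.35789571432582, 163.80750397628478)
50 [ 66.  68. 153.] 49
60 [ 70.  72. 154.] 48
70 [ 67.  71. 155.] 49
80 [ 69.  72. 225.] 72
90 [ 67.  74. 225.] 105
100 [ 69.  73. 224.] 98
110 [ 68.  76. 227.] 115
120 [ 72.  74. 209.] 82
130 [ 68.  71. 160.] 54
140 [ 69.  74. 160.] 57
150 [ 71.  76. 161.] 65
160 [ 71.  74. 163.] 61
170 [ 70.  75. 163.] 66
180 [ 69.  70. 106.] 13
4.5 [0.0015 0.001 ]
4 [0.0029 0.0021]
3.5 [0.0044 0.0031]
3 [0.0058 0.0042]
2.5 [0.0072 0.0052]
2 [0.0087 0.0063]
1.5 [0.0101 0.0074]
1 [0.0115 0.0085]
0.5 [0.0129 0.0096]
0 [0.0143 0.0108]
-0.5 [0.0156 0.0119]
```

```bash

python3 -m handwheel '[[[0,0,0],[0,0.0015,0.001],0],[[0,0,0],[0,0.0029,0.0021],0],[[0,0,0],[0,0.0044,0.0031],0],[[0,0,0],[0,0.0058,0.0042],0],[[0,0,0],[0,0.0072,0.0052],0],[[0,0,0],[0,0.0087,0.0063],0],[[0,0,0],[0,0.0094,0.0068],0],[[0,0,0],[0,0.0101,0.0074],0],[[0,0,0],[0,0.0108,0.0079],0],[[0,0,0],[0,0.0115,0.0085],0],[[0,0,0],[0,0.0115,0.0085],0]]'
python3 - <<'E'
from m import *
print(state(),bb(1))
E
```

```text
time: 33.15
tool_pos: [472.8, 156.5, 120.4]
tcp_rot: [-2.705, -0.0, -3.025]
contact_force: [-0.1, -1.0, -2.6]
grip_width: 12.9
finger_force: 30.0
bar Y,z 219.00204183298646 137.62964325823378 F [-0.1 -1.  -2.6] M [ 0.35 -0.02 -0.16]
(np.float64(219.00204183298646), np.float64(137.62964325823378)) (224.16881138472542, 151.23160224985668)
```

```bash

python3 -m handwheel '[[[0,0,0],[0,0.0007,0.0006],0],[[0,0,0],[0,0.0014,0.0011],0],[[0,0,0],[0,0.0021,0.0017],0],[[0,0,0],[0,0.0028,0.0023],0],[[0,0,0],[0,0.0028,0.0023],0]]'
python3 - <<'E'
from m import *
state()
W=world(capture('scene'));D=W[...,:2]-S;X=D@[cos(a),sin(a)];Y=D@[-sin(a),cos(a)];Z=W[...,2]
m=(X>69)&(X<79)&(Y>-60)&(Y<240)&(Z>63)&(Z<175)
for y in range(35,185,10):
    q=Z[m&(Y>=y)&(Y<y+10)]
    if len(q)>2: print(y+5,np.percentile(q,[97]).round(1),len(q))
E
```

```text
time: 33.65
tool_pos: [472.7, 158.4, 118.4]
tcp_rot: [-2.705, 0.001, -3.025]
contact_force: [-3.5, 2.0, 6.5]
grip_width: 13.0
finger_force: 30.0
bar Y,z 220.89370404229098 135.5867368001554 F [-3.5  2.   6.5] M [-0.03  0.42 -0.31]
40 [154.8] 34
50 [154.9] 50
60 [155.1] 52
70 [155.4] 55
80 [155.2] 50
90 [169.4] 53
100 [170.4] 65
110 [171.1] 66
120 [171.9] 69
130 [172.4] 71
140 [154.2] 60
150 [154.2] 62
160 [153.9] 62
170 [152.4] 65
180 [151.5] 63
```

Landed level with no jolt. I'll slide it forward to the stop.

```bash

python3 -m handwheel '[[[0,0,0],[0,-0.0005,-0.0011],0],[[0,0,0],[0,-0.0025,-0.0001],0],[[0,0,0],[0,-0.006,0.0015],0],[[0,0,0],[0,-0.0105,0.0036],0],[[0,0,0],[0,-0.015,0.0057],0],[[0,0,0],[0,-0.0195,0.0078],0],[[0,0,0],[0,-0.024,0.0099],0],[[0,0,0],[0,-0.0285,0.012],0],[[0,0,0],[0,-0.0315,0.0134],0],[[0,0,0],[0,-0.0331,0.0141],0],[[0,0,0],[0,-0.0331,0.0141],0]]'
python3 - <<'E'
from m import *
state()
W=world(capture('scene'));D=W[...,:2]-S;X=D@[cos(a),sin(a)];Y=D@[-sin(a),cos(a)];Z=W[...,2]
m=(X>69)&(X<79)&(Y>-60)&(Y<240)&(Z>63)&(Z<175)
for y in range(-15,160,10):
    q=Z[m&(Y>=y)&(Y<y+10)]
    if len(q)>2: print(y+5,np.percentile(q,[97]).round(1),len(q))
E
```

```text
time: 34.8
tool_pos: [477.9, 123.1, 119.2]
tcp_rot: [-2.707, 0.003, -3.025]
contact_force: [-0.2, 2.9, 5.0]
grip_width: 13.2
finger_force: 30.0
bar Y,z 185.19919196955064 136.4119879100328 F [-0.2  2.9  5. ] M [ 0.49 -0.09  0.05]
-10 [69.] 4
0 [150.8] 13
10 [152.6] 43
20 [153.8] 49
30 [153.4] 48
40 [152.9] 50
50 [152.9] 43
60 [171.5] 58
70 [171.3] 57
80 [171.6] 62
90 [173.5] 79
100 [152.9] 58
110 [153.3] 61
120 [153.] 56
130 [153.3] 59
140 [153.3] 91
150 [144.3] 16
```

```bash

python3 -m handwheel '[[[0,0,0],[0,0,-0.0005],0],[[0,0,0],[0,0,-0.0005],0.2],[[0,0,0],[0,0,-0.0005],0.2],[[0,0,0],[0,0,-0.0005],0.2],[[0,0,0],[0,0,-0.0005],0.2]]'
python3 -m handwheel '[[[0,0,0],[0,0,-0.005],0.2],[[0,0,0],[0,0,-0.02],0.2],[[0,0,0],[0,0,-0.04],0.2],[[0,0,0],[0,0,-0.07],0.2],[[0,0,0],[0,0,-0.1],0.2],[[0,0,0],[0,0,-0.13],0.2],[[0,0,0],[0,0.03,-0.17],0.2],[[0,0,0],[0,0.06,-0.19],0.2],[[0,0,0],[0,0.06,-0.19],0.2],[[0,0,0],[0,0.06,-0.19],0.2],[[0,0,0],[0,0.06,-0.19],0.2]]'
python3 - <<'E'
from m import *
state();onions()
c=capture('scene');cv2.imwrite('pics/end.png',c['image'][...,::-1])
W=world(capture('top'));D=W[...,:2]-S;X=D@[cos(a),sin(a)];Y=D@[-sin(a),cos(a)]
rim=sel(W,(390,600),(-80,200),(147,161))
for nm,lo,hi in(('front',-10,30),('back',125,165),('bar',165,225)):
    m=rim&(Y>lo)&(Y<hi)&(abs(X)<50)
    if m.sum()>20: print(nm,m.sum(),np.median(Y[m]))
print(rect(W[rim][:,:2]))
E
```

```text
time: 35.35
tool_pos: [476.5, 122.3, 118.6]
tcp_rot: [-2.705, -0.001, -3.026]
contact_force: [0.5, 0.3, -0.0]
grip_width: 18.3
finger_force: 0.0
time: 36.45
tool_pos: [460.9, 255.4, 265.3]
tcp_rot: [-2.704, -0.001, -3.026]
contact_force: [-0.2, -0.5, 0.2]
grip_width: 18.6
finger_force: 0.0
bar Y,z 318.5735877365305 282.5529638686849 F [-0.2 -0.5  0.2] M [ 0.29  0.08 -0.04]
top [394 193  18  17 234] X 60.0 Y -128.0 z [35. 63.]
top [427 214  18  18 245] X -22.0 Y -221.0 z [35. 65.]
top [396 229  18  18 243] X -57.0 Y -116.0 z [37. 61.]
scene [253 133  16  16 191] X -10.0 Y -214.0 z [31. 60.]
scene [280 143  13  11  59] X -37.0 Y -122.0 z [40. 62.]
scene [249 156  16  16 174] X 71.0 Y -119.0 z [32. 57.]
wrist [148 111  21   4  63] X -80.0 Y -111.0 z [24. 47.]
wrist [106 131  16  30 289] X -21.0 Y -221.0 z [50. 63.]
front 95 9.926612456205193
back 87 141.74841078347157
bar 147 190.75591072400113
(array([487.4,  47.9]), array([151.3, 192.3]), 6.91)
```

View pics/end.png

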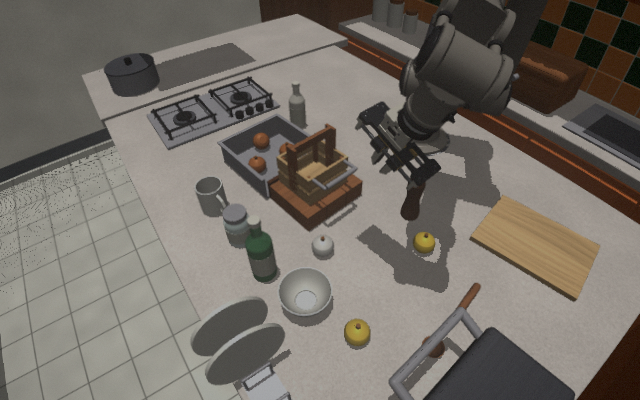

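The empty crate stands at (315,165), about 3 mm from the stop. All three onions are in the tub, at (262,141), (257,163) and (286,150), and nothing else has moved.

```bash
python3 -c "
from plant import close_job;print(close_job())"
```

```text
the job is handed in; nothing more can be done
None
```

The job is handed in: all three onions are in the tub, and the empty crate stands upright about 3 mm from the stop with nothing else moved; on the way back it hung from the bar and slid away from the stop (41 N peak reading at the wrist) before I re-seated it and lowered it gently.

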